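# Hang the drying frame on the two hooks of the drip stand

## Robot

A 6-joint arm with a two-finger parallel gripper is mounted at the origin on the work surface. World frame = base frame: x ahead of the robot, y to its left, z up, the work surface at z = 0. Lengths are in m, angles in rad, forces in N, time in s.
With the tool pointing down it reaches from about 0.325 to 0.85 m from the base axis. Payload 4.4 kg.
Tool frame: the origin (TCP) lies at the very end of the fingers, on their centre line; the grasp point (between the pads) lies 19 mm behind it; z points along the fingers, y is the line along which they close (so a half turn about z gives the same grasp; the last joint's range is limited). The gripper opens to 94 mm and grips with 3 to 60 N. Pads are 16 mm wide; open, the fingers measure 119 mm over their backs; the gripper's body (75 mm by 177 mm) begins 78 mm behind the grasp point.
Start: joints at [1.161, 0.207, 1.542, -0, 1.393, -0.15], TCP at [0.147, 0.556, 0.168] pointing down, gripper open.
Joint ranges: [-2.73, 2.73], [-0.86, 2.22], [0.23, 2.46], [-1.11, 4.25], [0.08, 2.63], [-2.82, 2.82]. Speed limits (rad/s): [2.79, 2.79, 3.14, 3.14, 3.14, 3.14].

## Interface

Orientations are given as [roll, pitch, yaw] about the fixed x, y, z axes, in that order (R = Rz(yaw) Ry(pitch) Rx(roll)).
In Python, from bench import bot gives the robot as it stands.
- The arm moves only by the tool servo_tool, never from a script. Its argument "series" is a list that holds one entry, the list of rows, each a list of 6 numbers: the shift along the tool's x, y, z scaled (see below), then the turn, a rotation vector about the tool's x, y, z scaled (see below). A call has 1 to 20 rows; each row shifts and turns the commanded pose from where the row before left it, along the tool's axes as they then stand; what a row does not reach is not made up. The controller multiplies each number of a shift by 1 m and each number of a turn by pi rad. A row lasts 1/8 s, in which the tool goes at most 62.5 mm and 10.7 degrees, less where a joint would pass 70% of its speed; a pose out of reach is approached as far as the arm can. A call with a number of a shift or a turn outside -1 to 1 is refused whole. A call with a gripper value outside its range is refused whole. "gripper" is the opening, from -1 (shut) to 1 (fully open), set as the call begins (left out, the last holds). The fingers move at their own pace and stop on an object; "newtons" is the grip in N (left out, the last holds). Time passes only in rows, so rows that do not move let the fingers close. It gives the time, the measured TCP pose, the force, the opening and the grip force at its end, in the units of the state.
- bot.read_state(): the state, without advancing time (a new reading comes with each control period).
- bot.camera(name): name is "side" or "top" or "wrist"; returns a dict with "img" (384x512x3 uint8, red, green, blue), "vfov" (degrees; the focal length in pixels is half the picture's height over the tangent of half this angle, whatever the lens; pixels are square), "cx", "cy" (the principal point, pixels), "origin" and "rotation" of the camera in the world. Camera axes: x right, y up, looking along -z (the intrinsics and any distortion apply to the point x, -y, -z); pixel columns grow to the right and rows downward; lengths in m; the calibration is good to about 2 mm. A picture is of the moment at which its call begins. There is no depth.
- bot.sign_off(): hands the job in; it is judged then, once.
The state is a dict: "time": time; "joint_positions": joint angles; "joint_velocities": joint speeds; "joint_torque": joint torques, N m; "position": TCP position; "ee_rot": TCP orientation; "contact_force": force on the tool from outside, world axes, zero at the start; "moment": the same for the moment, N m; "width": opening from 0.0 (shut) to 1.0 (fully open); "grasp_force": force on a finger pad.
Only numpy, scipy, OpenCV 4.12 (cv2) and the standard library are available. Lean on these libraries where they do the work, as an engineer would, in place of code of your own. Each camera call takes 0.05 s, during which the arm holds its last target. There are 200 camera calls.

## Task

Pull the steel drying frame by its exposed end right out from under the bench riser and leave it standing on its feet on the open bench; then take it again by the middle of its top bar and hang it by the bar's two ends in both U-shaped hooks of the stand. The hooks are clamped at unknown and unequal heights, so lower gently, feel that the bar rests in both at once, and only then let go; do not disturb the bottles, the tray or the beaker.

Things in the scene. Friction and masses are not known exactly. Their poses are not given: they have to be found in the camera images.
- frame: Steel drying frame, 0.36 to 0.6 kg, on two feet. Origin: centre of its underside; z up, y along its top bar; symmetric (yaw and yaw + pi alike). 10 mm square uprights at y = +-105 mm; feet under them 64 mm long (x), 14 wide (y), 8 high. Lower rail z = 36 to 44, with pegs up to z = 66. Starts standing more than half under the riser, one end sticking out 85 to 115 mm.
- bar_mid (a point): Middle of the frame's top bar (frame's axes), 107 mm above its underside. Bar 290 mm long (y), 10 thick (x), 14 high (z), plain and free to grip from above. End plates 24 (x) x 30 (z), 4 thick, at y = +-147. The bar's free underside, 7 mm below this point, at |y| = 110 to 145 (best 125), goes in the hooks.
- riser: Fixed white bench riser: a board 200 mm (x) by 300 mm (y), underside at 139 mm, top at 155 mm, on four 14 mm legs centred at x = +-90, y = +-140. Origin: on the bench under its centre. The frame stands about along its y, near x = 0, and sticks out at its -y edge. Two bottles stand on top.
- riser_edge (a point): Middle of the riser board's lower edge at its -y end (y = -150 mm in its frame, 139 mm high), where the frame comes out, moving along -y.
- stand: Fixed hook stand. Origin: on the bench below the midpoint between its two hooks; x points away from the open, loading side, y along the line of the hooks. Base plate x = -15 to 105, y = +-140, 12 mm thick. Two posts at its back carry one hook each, open side up; a tie bar joins the posts 94 to 106 mm up, at x = 73 to 83.
- seat_low (a point): Point of the stand (its axes) 150 mm above the bench, midway between the hooks at y = +-125 mm. The hooks are U's open upwards, 8 mm wide (y), seat centred on x = 0, 20 mm between their lips, lips 18 mm above the seat. Each seat is 0 to 22 mm above this point's height, each at its own height: not reported, feel for them (the bar may rest sloping by up to 0.088 rad).
- reagent: Glass reagent bottle, 56 mm wide, 100 mm high, blue cap, on the riser; leave alone. Origin: centre of underside.
- jar: Glass jar, 48 mm wide, 70 mm high, blue cap, on the riser; leave alone. Origin: centre of underside.
- tray: Shallow steel tray 150 x 200 x 22 mm on the bench; leave alone. Origin: centre of underside.
- beaker: Glass beaker, 66 mm wide, 85 mm high, on the bench; leave alone. Origin: centre of underside.
- post_l: The stand's left (+y) post, 14 mm round, 217 mm high, at x = 78, y = +125 mm of the stand. Its origin and axes are the stand's. It carries the left hook on an 8 mm arm towards -x (seat at x = 0), held by a friction clamp that does not slip under 50 N.
- post_r: The stand's right (-y) post, 14 mm round, 217 mm high, at x = 78, y = -125 mm of the stand. Its origin and axes are the stand's. It carries the right hook on an 8 mm arm towards -x (seat at x = 0), held by a friction clamp that does not slip under 50 N.

How it is judged:
By the outcome, as a careful person would: the job done as asked, in the order asked, and still so for the second after the job is handed in, with the robot touching nothing.
It also fails if it takes over 59 s, if anything falls off the work surface, if the arm or the gripper's body presses on something with over 40 N, if the wrist force passes 120 N, or if a joint passes its speed limit or range.

## Working session

There is one attempt and no reset: what is moved stays moved. The work goes in short steps, Python scripts to look and compute and a tool call to move; the robot and the scene stay as the last step left them, time stands still between calls to the robot, and variables do not carry over. Pictures are saved under pics/ and viewed, at most 10 in all, crops included, and the job is handed in when it is done.

Besides the shell and the picture viewer there is one more tool, called after "Request:" as name(argument=value, ...) on one line, values as JSON. servo_tool: Moves the arm, as the interface text tells. Its arguments: {"type":"object","properties":{"series":{"type":"array"},"gripper":{"type":"number"},"newtons":{"type":"number"}},"required":["series"]}

```bash
ls; mkdir -p pics
python3 - <<'E'
from bench import bot
import cv2,json,numpy as np
s=bot.read_state();print({k:np.round(v,3).tolist() for k,v in s.items()})
cal={}
for n in("side","top","wrist"):
    c=bot.camera(n);cv2.imwrite(f"pics/{n}0.png",c["img"][:,:,::-1])
    cal[n]={k:np.array(v).tolist() for k,v in c.items() if k!="img"}
    print(n,cal[n])
json.dump(cal,open("cal.json","w"))
E
```

```text
pics
{'time': 0.0, 'joint_positions': [1.162, 0.207, 1.543, -0.0, 1.394, -0.151], 'joint_velocities': [-0.0, -0.0, -0.001, -0.001, -0.001, 0.001], 'joint_torque': [-0.002, -37.086, -28.142, 0.07, 0.036, -0.0], 'position': [0.147, 0.555, 0.166], 'ee_rot': [-3.139, -0.0, 2.883], 'contact_force': [-0.741, 0.253, 0.369], 'moment': [-0.037, 0.011, 0.068], 'grasp_force': 0.0, 'width': 1.002}
side {'vfov': 50.15671229725267, 'cx': 256.6734649326458, 'cy': 191.5588121782328, 'origin': [0.44561456627846885, -0.6616229635162449, 0.9572283787245502], 'rotation': [0.7488609599875445, -0.017257667247025488, -0.11151076247623459]}
top {'vfov': 52.28520503825627, 'cx': 247.1629998755977, 'cy': 189.235596925753, 'origin': [0.45177632257903705, 0.14843853063501652, 1.2719316339903792], 'rotation': [0.08750098632176284, 0.007454811013874796, -1.56479504657932]}
wrist {'vfov': 71.16128016131172, 'cx': 256.5036269572521, 'cy': 191.9302568287319, 'origin': [0.07110708921060842, 0.5749061946105277, 0.38363596572140085], 'rotation': [-0.26826486692476437, 0.0018473301197861058, 1.3119509532969729]}
```

View pics/top0.png

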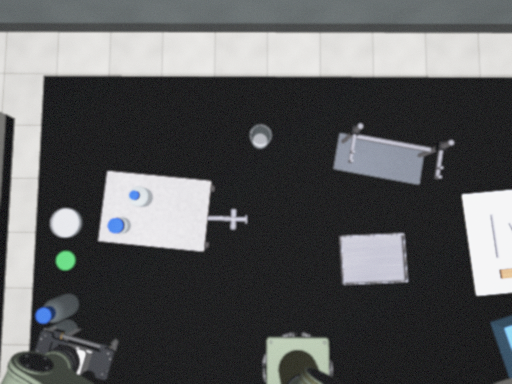

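View pics/side0.png

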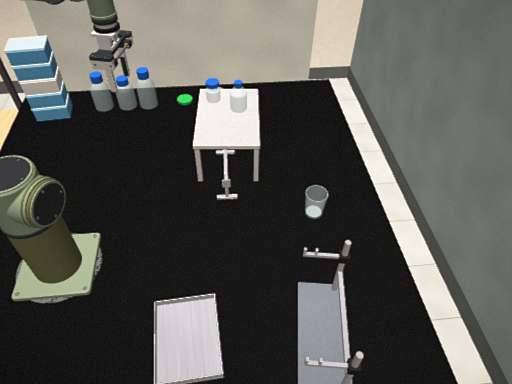

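The top view shows the riser at about (155,210), with the frame sticking out to its right, end plate at (246,219). The stand is at (395,155), the beaker at (260,137) and the tray at (374,259). The side view agrees. I'll zoom in for pixel measurements.

```bash
python3 - <<'E'
import cv2,numpy as np
t=cv2.imread("pics/top0.png");s=cv2.imread("pics/side0.png")
def crop(im,x,y,w,h,W,H):
    o=cv2.resize(im[y:y+h,x:x+w],(W,H),interpolation=cv2.INTER_CUBIC)
    kx=W/w;ky=H/h
    for u in range((x+9)//10*10,x+w,10):
        X=int((u-x+.5)*kx);cv2.line(o,(X,0),(X,6 if u%50 else 16),(0,255,255),1)
        if u%20==0: cv2.putText(o,str(u),(X-8,24),0,.3,(0,255,255),1)
    for v in range((y+9)//10*10,y+h,10):
        Y=int((v-y+.5)*ky);cv2.line(o,(0,Y),(6 if v%50 else 16,Y),(0,255,255),1)
        if v%20==0: cv2.putText(o,str(v),(10,Y+3),0,.3,(0,255,255),1)
    return o
o=np.zeros((600,800,3),np.uint8)
o[:300,:400]=crop(t,180,165,80,60,400,300)
o[300:,:400]=crop(s,180,140,100,75,400,300)
o[:300,400:]=crop(t,325,115,140,105,400,300)
o[300:,400:]=crop(s,280,230,140,105,400,300)[:300]
cv2.imwrite("pics/z1.png",o)
E
cat > g.py <<'E'
import json,numpy as np,cv2
from scipy.spatial.transform import Rotation as R
cal=json.load(open("cal.json"))
def K(c):
    f=192/np.tan(np.radians(c["vfov"])/2);return f
def ray(c,u,v):
    f=K(c);d=np.array([(u-c["cx"])/f,-(v-c["cy"])/f,-1]);return R.from_euler("xyz",c["rotation"]).apply(d)
def onz(c,u,v,z):
    d=ray(c,u,v);o=np.array(c["origin"]);return o+d*(z-o[2])/d[2]
def proj(c,p):
    q=R.from_euler("xyz",c["rotation"]).inv().apply(np.atleast_2d(p)-np.array(c["origin"]));f=K(c)
    return np.c_[c["cx"]-f*q[:,0]/q[:,2],c["cy"]+f*q[:,1]/q[:,2]]
def tri(c1,p1,c2,p2):
    A=np.zeros((3,3));b=np.zeros(3)
    for c,p in((c1,p1),(c2,p2)):
        d=ray(c,*p);d/=np.linalg.norm(d);M=np.eye(3)-np.outer(d,d);A+=M;b+=M@c["origin"]
    return np.linalg.solve(A,b)
E
```

```text
(no output)
```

View pics/z1.png

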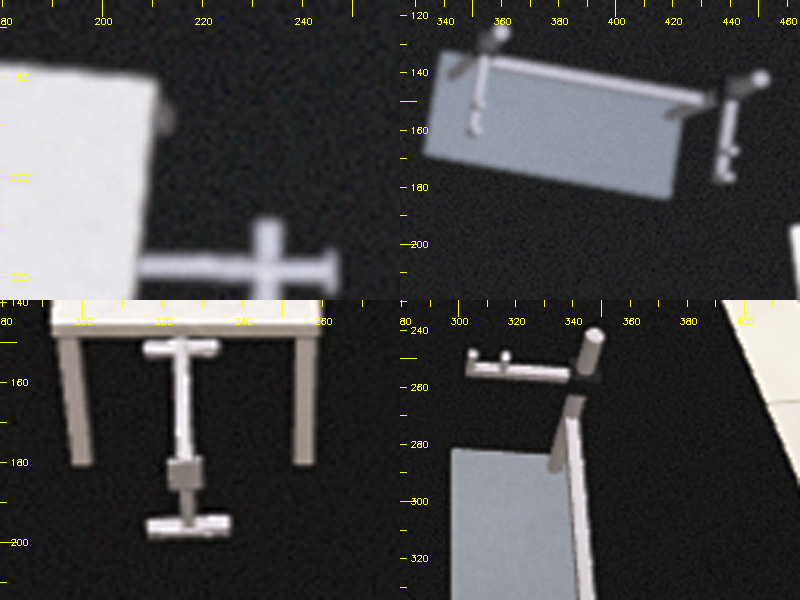

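Run:
```python
from g import *
from scipy.optimize import least_squares
T,S=cal["top"],cal["side"]
def fit(name,obs,x0):
    P=np.array([o[1] for o in obs],float)
    def f(q,full=False):
        c,s=np.cos(q[2]),np.sin(q[2])
        W=P/1000;W=np.c_[q[0]+c*W[:,0]-s*W[:,1],q[1]+s*W[:,0]+c*W[:,1],W[:,2]]
        return np.array([proj(o[0],w)[0]-o[2] for o,w in zip(obs,W)]).ravel()
    r=least_squares(f,x0,loss="soft_l1");print(name,r.x.round(4));print(f(r.x).reshape(-1,2).round(1).tolist())
    return r.x
fit("stand",[(T,(78,125,217),(360,126)),(T,(78,-125,217),(451,142)),(S,(78,125,217),(347,241)),
 (T,(-15,140,12),(333.5,168.5)),(T,(-15,-140,12),(419,184.5)),(T,(105,140,12),(339.5,133)),(S,(-15,140,12),(297.5,281.5)) ],[.6,-.3,-.17])
fit("frame",[(T,(0,-149,122),(247,219)),(S,(-32,-105,8),(217.3,196)),(S,(32,-105,8),(237,193.5)),(S,(-32,105,8),(215.5,150.5)),(S,(32,105,8),(234,150.2)),(T,(32,-112,8),(234.5,208.3)),(T,(32,-98,8),(230.2,208.3)),(S,(0,-149,107),(226,181.5))],[.35,.3,0])
fit("riser",[(T,(100,-150,155),(212.5,180.5)),(T,(100,150,155),(108,171)),(T,(-100,-150,155),(205.5,251)),(T,(-100,150,155),(98.5,241)),(S,(-100,-150,155),(192.5,145.5)),(S,(100,-150,155),(260,145.5))],[.35,.45,0])
print("foot gaps", onz(T,205.5,251,.155),onz(S,192.5,146,.155))
```

```text
stand [ 0.6206 -0.2605 -0.1739]
[[-0.1, 0.3], [-0.3, 0.2], [0.7, 1.2], [-0.3, 0.4], [0.0, -0.3], [-0.4, 0.0], [-0.1, 0.1]]
frame [ 0.4691  0.3122 -0.0232]
[[-1.9, -0.2], [-0.3, -0.4], [0.5, 1.0], [0.1, 0.5], [0.0, -0.0], [-0.2, 0.6], [-0.2, 0.5], [0.6, 1.7]]
riser [ 0.4868  0.4184 -0.0887]
[[-1.0, 0.4], [0.1, 0.2], [-1.3, -0.1], [0.8, -0.2], [0.2, 0.8], [0.1, 0.7]]
foot gaps [0.37365758 0.27418188 0.155     ] [0.37342434 0.27938267 0.155     ]
```

Request:
servo_tool(series=[[[0, 0, -0.017, 0, 0, 0.053], [0, 0, -0.017, 0, 0, 0.053], [0, 0, -0.017, 0, 0, 0.053], [0, 0, -0.017, 0, 0, 0.053], [0, 0, -0.017, 0, 0, 0.053], [0, 0, -0.017, 0, 0, 0.053], [0, 0, -0.017, 0, 0, 0.053], [0, 0, -0.017, 0, 0, 0.054], [-0.03, 0.027, 0, 0, 0, 0], [-0.03, 0.027, 0, 0, 0, 0], [-0.03, 0.027, 0, 0, 0, 0], [-0.03, 0.027, 0, 0, 0, 0], [-0.03, 0.027, 0, 0, 0, 0], [-0.03, 0.027, 0, 0, 0, 0], [-0.03, 0.027, 0, 0, 0, 0], [-0.03, 0.027, 0, 0, 0, 0], [-0.03, 0.027, 0, 0, 0, 0], [-0.03, 0.028, 0, 0, 0, 0], [-0.03, 0.028, 0, 0, 0, 0], [-0.028, 0.028, 0, 0, 0, 0]]], gripper=1)

```text
time: 2.65
position: [0.4663, 0.1892, 0.3033]
ee_rot: [-3.141, 0.0, 1.547]
contact_force: [-0.3, 1.5, 0.4]
width: 1.0
grasp_force: 0.0
```

```bash
cat >> g.py <<'E'
def snap(name,out,scale=1):
    from bench import bot
    c=bot.camera(name);s=bot.read_state()
    json.dump({k:np.array(v).tolist() for k,v in c.items() if k!="img"},open(f"{out}.json","w"))
    cv2.imwrite(f"pics/{out}.png",cv2.resize(c["img"][:,:,::-1],None,fx=scale,fy=scale,interpolation=cv2.INTER_CUBIC))
    print("t",s["time"],"pos",np.round(s["position"],4),"rot",np.round(s["ee_rot"],3),"F",np.round(s["contact_force"],1),"M",np.round(s["moment"],2),"w",round(float(s["width"]),3),"g",round(float(s["grasp_force"]),1))
    return s
E
python3 -c "
from g import *
snap('wrist','w1',1.5)"
```

```text
t 2.7 pos [0.4693 0.1856 0.3028] rot [3.14  0.004 1.543] F [ 2.1 -3.1  1. ] M [-0.13 -0.02 -0.  ] w 1.001 g 0.0
```

View pics/w1.png

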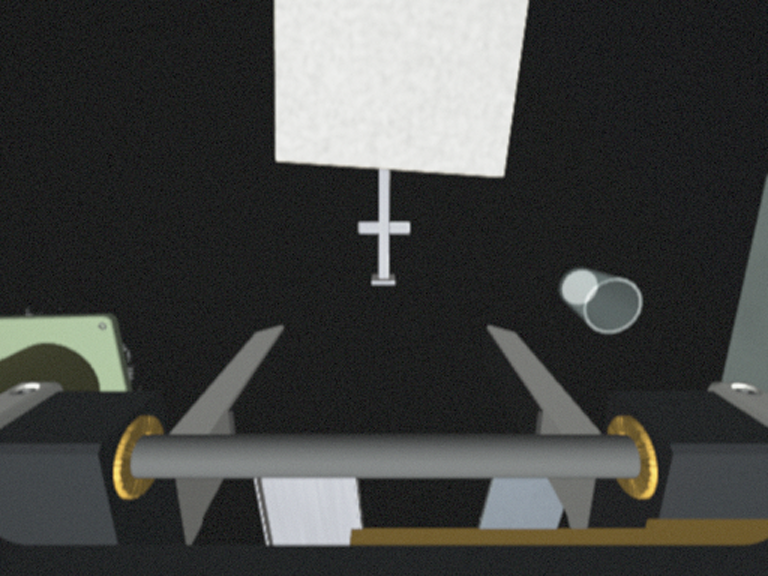

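The wrist view shows the bar centred between the fingers, from (384,170) to the end plate at (383,280), with the foot at row 228 and the beaker well to the right. I'll check these positions.

Run:
```python
from g import *
c=json.load(open("w1.json"))
k=lambda u,v,z:onz(c,(u+.5)/1.5-.5,(v+.5)/1.5-.5,z).round(4)
print("bar@edge",k(384,172,.114),"bar near plate",k(383.3,268,.114),"plate top",k(383,278,.122),"foot",k(384,222,.008),"riser corners",k(276,161,.155),k(503,177,.155),"beaker base",k(580,287,0))
```

```text
bar@edge [0.4659 0.2711 0.114 ] bar near plate [0.4629 0.1758 0.114 ] plate top [0.4624 0.1672 0.122 ] foot [0.4641 0.2117 0.008 ] riser corners [0.3727 0.2819 0.155 ] [0.5699 0.2639 0.155 ] beaker base [0.7244 0.1184 0.    ]
```

Request:
servo_tool(series=[[[0.006, -0.001, 0.02, 0, 0, 0], [0, 0, 0.03, 0, 0, 0], [0, 0, 0.03, 0, 0, 0], [0, 0, 0.03, 0, 0, 0], [0, 0, 0.03, 0, 0, 0], [0, 0, 0.03, 0, 0, 0], [0, 0, 0.02, 0, 0, 0], [0, 0, 0.015, 0, 0, 0], [0, 0, 0.01, 0, 0, 0], [0, 0, 0, 0, 0, 0]]])

```text
time: 3.95
position: [0.4645, 0.1963, 0.0881]
ee_rot: [-3.141, 0.0, 1.548]
contact_force: [0.3, -0.1, 0.6]
width: 0.998
grasp_force: 0.0
```

Request:
servo_tool(series=[[[0, 0, 0, 0, 0, 0], [0, 0, 0, 0, 0, 0], [0, 0, 0, 0, 0, 0], [0, 0, 0, 0, 0, 0], [0, 0, 0, 0, 0, 0], [0, 0, 0, 0, 0, 0], [0, 0, 0, 0, 0, 0], [0, 0, 0, 0, 0, 0]]], gripper=-1, newtons=20)

```text
time: 4.95
position: [0.4649, 0.1964, 0.0886]
ee_rot: [-3.142, -0.0, 1.548]
contact_force: [-0.5, 0.9, 0.2]
width: 0.189
grasp_force: 0.0
```

Request:
servo_tool(series=[[[0, 0, 0, 0, 0, 0], [0, 0, 0, 0, 0, 0], [0, 0, 0, 0, 0, 0], [-0.004, 0, 0, 0, 0, 0], [-0.008, 0, 0, 0, 0, 0], [-0.008, 0, 0, 0, 0, 0]]])

```text
time: 5.7
position: [0.4644, 0.1757, 0.0886]
ee_rot: [-3.141, 0.0, 1.548]
contact_force: [0.5, 0.1, 0.4]
width: 0.005
grasp_force: 0.0
```

Run:
```python
from g import *
snap('wrist','w2');snap('side','s2');snap('top','t2')
w=cv2.imread("pics/w2.png");s=cv2.imread("pics/s2.png");t=cv2.imread("pics/t2.png")
o=np.zeros((600,800,3),np.uint8)
o[:300,:400]=cv2.resize(w,(400,300));o[300:,:400]=cv2.resize(s[120:240,150:310],(400,300),interpolation=2)
o[:300,400:]=cv2.resize(t[160:280,160:320],(400,300),interpolation=2)
o[300:,400:]=cv2.resize(w[100:280,140:380],(400,300),interpolation=2)
cv2.imwrite("pics/m2.png",o)
```

```text
t 5.75 pos [0.4644 0.1749 0.0886] rot [-3.141e+00  1.000e-03  1.547e+00] F [ 0.  -0.4  0. ] M [-0.12  0.04 -0.04] w 0.005 g 0.0
t 5.8 pos [0.4644 0.1754 0.0886] rot [-3.141  0.     1.546] F [-0.1  0.5  0.5] M [-0.08  0.03  0.02] w 0.008 g 0.0
t 5.85 pos [0.4645 0.1758 0.0886] rot [-3.142 -0.     1.546] F [ 0.  -0.3 -0.2] M [-0.07  0.02  0.04] w 0.006 g 0.0
```

View pics/m2.png

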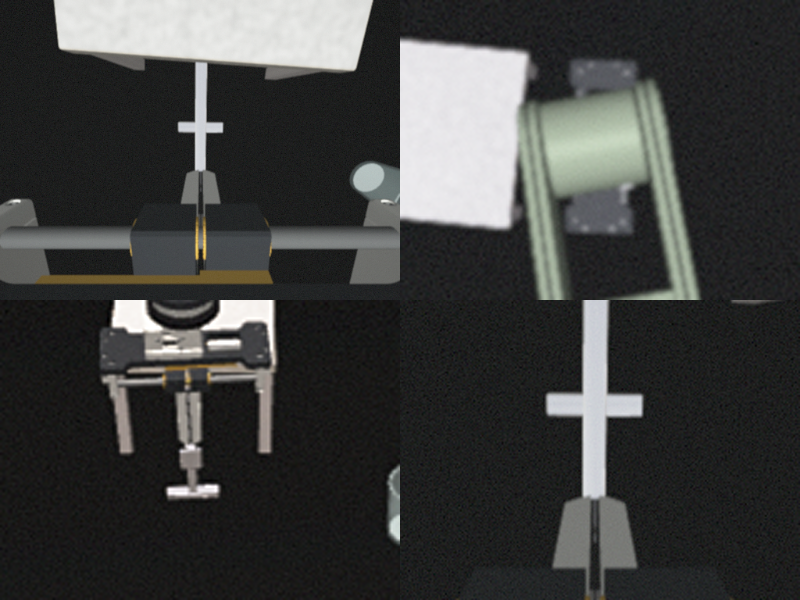

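Run:
```python
from g import *
c=json.load(open("w2.json"));print(c["origin"],c["rotation"])
for n in("w2","s2","t2"):
    c=json.load(open(n+".json"))
    P=[(.4645,.1756,.0886),(.4645,.1756,.1076),(.463,.167,.107),(.463,.175,.114),(.463,.2117,.008),(.463,.21,.114)]
    print(n,proj(c,P).round(1).tolist())
c=json.load(open("w2.json"));print("foot",onz(c,256.4,162.6,.008))
for z in(.08,.1,.114,.12):
  a=onz(c,140+583*.6-240,150,z);b=onz(c,140+605.5*.6-240,150,z);print(z,b-a)
w=cv2.imread("pics/w2.png").astype(int);g=w.mean(2)
for v in (130,150,190,205,215,222,235): print(v,g[v,225:290:1].astype(int).tolist())
```

```text
[0.46492210778339765, 0.2525685396396353, 0.30561068937757874] [-0.26860493596823487, 7.492959427257695e-05, -0.023315217482250614]
w2 [[258.1, 211.3], [258.3, 219.4], [256.6, 229.3], [256.4, 223.2], [255.7, 156.3], [255.3, 178.5]]
s2 [[226.2, 184.5], [226.0, 180.0], [225.6, 182.3], [225.4, 178.6], [226.0, 194.1], [224.6, 170.2]]
t2 [[241.1, 219.3], [241.0, 219.2], [243.9, 219.7], [241.1, 219.7], [230.5, 219.9], [229.3, 219.6]]
foot [0.46366624 0.20463338 0.008     ]
0.08 [ 0.01128254 -0.00026301  0.        ]
0.1 [ 0.01028236 -0.00023969  0.        ]
0.114 [ 0.00958224 -0.00022337  0.        ]
0.12 [ 0.00928218 -0.00021638  0.        ]
130 [30, 25, 32, 22, 36, 33, 29, 32, 24, 26, 30, 25, 25, 19, 27, 24, 33, 30, 29, 28, 35, 20, 26, 30, 110, 193, 214, 211, 209, 207, 207, 206, 209, 210, 206, 208, 207, 210, 188, 111, 34, 28, 32, 24, 24, 26, 29, 33, 28, 30, 21, 31, 33, 31, 29, 32, 31, 29, 24, 26, 30, 33, 28, 30, 14]
150 [33, 32, 28, 16, 31, 32, 23, 16, 37, 31, 19, 30, 37, 34, 21, 31, 30, 26, 30, 29, 35, 34, 31, 31, 110, 203, 214, 212, 211, 211, 207, 210, 210, 209, 207, 209, 210, 215, 195,
[... 837 characters left out ...]
107, 31, 31, 27, 21, 25, 28, 32, 34, 30, 31, 31, 25, 25, 21, 35, 27, 23, 36, 34, 35, 29, 34, 31, 23, 29, 32]
222 [33, 34, 30, 29, 31, 31, 32, 26, 31, 25, 31, 27, 33, 60, 96, 114, 119, 118, 124, 121, 122, 123, 121, 120, 120, 120, 119, 120, 117, 83, 55, 71, 71, 56, 82, 115, 119, 120, 117, 121, 121, 118, 119, 122, 120, 120, 118, 117, 105, 98, 54, 30, 29, 35, 28, 26, 19, 19, 28, 28, 29, 27, 31, 30, 27]
235 [32, 29, 25, 30, 31, 28, 30, 27, 25, 24, 45, 88, 117, 120, 122, 118, 121, 122, 121, 121, 122, 124, 120, 119, 121, 120, 122, 120, 113, 68, 43, 61, 68, 49, 71, 113, 120, 122, 119, 121, 120, 123, 120, 117, 120, 119, 123, 118, 119, 120, 122, 113, 79, 35, 30, 27, 29, 25, 29, 22, 29, 34, 19, 30, 24]
```

The bar was missed. In the wrist picture the fingertips end at about row 218, higher than where the reported TCP should appear. I'll open the gripper and check the fingertip height in the side view.

Request:
servo_tool(series=[[[0, 0, 0, 0, 0, 0], [0, 0, 0, 0, 0, 0], [0.008, 0, 0, 0, 0, 0], [0.008, 0, 0, 0, 0, 0], [0, 0, 0, 0, 0, 0], [0, 0, 0, 0, 0, 0], [0, 0, 0, 0, 0, 0], [0, 0, 0, 0, 0, 0]]], gripper=1)

```text
time: 6.85
position: [0.4648, 0.1923, 0.0887]
ee_rot: [-3.142, -0.0, 1.547]
contact_force: [-0.9, -1.1, -0.6]
width: 0.822
grasp_force: 0.0
```

Run:
```python
from g import *
s=snap('side','s3');snap('wrist','w3')
p=s["position"];yaw=s["ee_rot"][2];ty=np.array([np.sin(yaw),-np.cos(yaw),0])
im=[cv2.imread("pics/s3.png"),cv2.imread("pics/w3.png")]
for k,(n,box) in enumerate((("s3",(176,130,100,75)),("w3",(140,150,240,180)))):
    c=json.load(open(n+".json"));x,y,w,h=box
    o=cv2.resize(im[k][y:y+h,x:x+w],(400*1,300),interpolation=2);f=400/w
    for dz,col in((0,(0,0,255)),(.02,(0,255,0)),(.045,(0,255,255))):
        for sg in(-1,1):
            q=proj(c,p+ty*sg*.047+[0,0,dz])[0];print(n,dz,sg,q.round(1))
            cv2.circle(o,tuple(int(v) for v in ((q+.5-[x,y])*f)),3,col,1)
    im[k]=o
cv2.imwrite("pics/m3.png",np.hstack(im))
```

```text
t 6.9 pos [0.4648 0.1922 0.0886] rot [-3.142  0.     1.547] F [ 0.2  0.3 -0.5] M [-0.09 -0.01  0.02] w 0.859 g 0.0
t 6.95 pos [0.4649 0.1923 0.0887] rot [3.142 0.    1.547] F [ 0.3 -0.8  0.2] M [-0.09  0.05  0.02] w 0.905 g 0.0
s3 0 -1 [210.  181.3]
s3 0 1 [241.8 179.7]
s3 0.02 -1 [209.6 176.5]
s3 0.02 1 [241.8 174.9]
s3 0.045 -1 [209.  170.4]
s3 0.045 1 [241.7 168.8]
w3 0 -1 [203.1 211.2]
w3 0 1 [312.9 211.2]
w3 0.02 -1 [198.2 219.8]
w3 0.02 1 [318.1 219.8]
w3 0.045 -1 [190.6 232.9]
w3 0.045 1 [326.1 232.9]
```

View pics/m3.png

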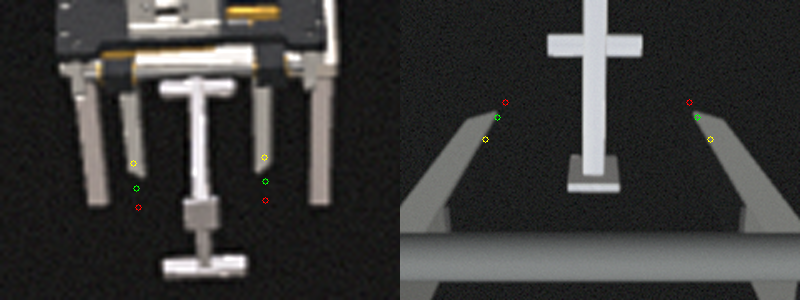

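The side view shows the fingertips about 28 mm above the reported TCP: they end at crop rows 175–177, between the +20 and +45 mm markers, and the wrist view agrees. I'll go 28 mm lower. Even if the reported TCP is right, the body still clears everything at that height.

Request:
servo_tool(series=[[[0, 0, 0.008, 0, 0, 0], [0, 0, 0.01, 0, 0, 0], [0, 0, 0.01, 0, 0, 0], [0, 0, 0, 0, 0, 0]]])

```text
time: 7.45
position: [0.4634, 0.1921, 0.0591]
ee_rot: [-3.138, 0.001, 1.548]
contact_force: [-0.1, -0.1, -0.8]
width: 0.998
grasp_force: 0.0
```

Request:
servo_tool(series=[[[0, 0, 0, 0, 0, 0], [0, 0, 0, 0, 0, 0], [0, 0, 0, 0, 0, 0], [0, 0, 0, 0, 0, 0], [0, 0, 0, 0, 0, 0], [0, 0, 0, 0, 0, 0], [0, 0, 0, 0, 0, 0], [0, 0, 0, 0, 0, 0], [0, 0, 0, 0, 0, 0], [0, 0, 0, 0, 0, 0], [0, 0, 0, 0, 0, 0]]], gripper=-1, newtons=20)

```text
time: 8.82
position: [0.4648, 0.1924, 0.0606]
ee_rot: [-3.141, -0.0, 1.548]
contact_force: [-0.9, -0.9, 0.4]
width: 0.102
grasp_force: 20.0
```

Gripped: 9.6 mm opening at 20 N. Now the pull.

Request:
servo_tool(series=[[[-0.003, 0, 0, 0, 0, 0], [-0.006, 0, 0, 0, 0, 0], [-0.009, 0, 0, 0, 0, 0], [-0.012, 0, 0, 0, 0, 0]]])

```text
time: 9.32
position: [0.464, 0.1618, 0.0606]
ee_rot: [-3.141, -0.0, 1.548]
contact_force: [0.1, 2.4, -1.0]
width: 0.103
grasp_force: 20.0
```

Request:
servo_tool(series=[[[-0.014, 0, 0, 0, 0, 0], [-0.014, 0, 0, 0, 0, 0], [-0.014, 0, 0, 0, 0, 0], [-0.014, 0, 0, 0, 0, 0], [-0.014, 0, 0, 0, 0, 0], [-0.014, 0, 0, 0, 0, 0], [-0.014, 0, 0, 0, 0, 0], [-0.014, 0, 0, 0, 0, 0], [-0.014, 0, 0, 0, 0, 0], [-0.014, 0, 0, 0, 0, 0], [-0.014, 0, 0, 0, 0, 0], [-0.014, 0, 0, 0, 0, 0], [-0.014, 0, 0, 0, 0, 0], [-0.014, 0, 0, 0, 0, 0], [-0.009, 0, 0, 0, 0, 0], [-0.005, 0, 0, 0, 0, 0], [0, 0, 0, 0, 0, 0]]])

```text
time: 11.45
position: [0.4593, -0.0486, 0.0606]
ee_rot: [-3.142, 0.002, 1.548]
contact_force: [0.1, -2.3, -2.0]
width: 0.105
grasp_force: 20.0
```

Request:
servo_tool(series=[[[0, 0, 0, 0, 0, 0], [0, 0, 0, 0, 0, 0], [0, 0, 0, 0, 0, 0], [0, 0, 0, 0, 0, 0], [0, 0, -0.005, 0, 0, 0], [0, 0, -0.015, 0, 0, 0], [0, 0, -0.025, 0, 0, 0], [0.012, 0, -0.025, 0, 0, 0], [0.022, 0, -0.025, 0, 0, 0], [0.03, 0, -0.025, 0, 0, 0], [0.03, 0, -0.015, 0, 0, 0], [0.025, 0, -0.005, 0, 0, 0], [0, 0, 0, 0, 0, 0]]], gripper=0.5)

```text
time: 13.08
position: [0.4627, 0.0725, 0.2025]
ee_rot: [3.139, 0.0, 1.55]
contact_force: [0.3, -0.4, 0.9]
width: 0.75
grasp_force: 0.0
```

Run:
```python
from g import *
snap('wrist','w4');snap('top','t4');snap('side','s4')
w=cv2.imread("pics/w4.png");s=cv2.imread("pics/s4.png");t=cv2.imread("pics/t4.png")
o=np.zeros((600,800,3),np.uint8)
o[:300,:400]=cv2.resize(w,(400,300));o[300:,:400]=cv2.resize(s[110:260,150:350],(400,300),interpolation=2)
o[:300,400:]=cv2.resize(t[150:270,200:360],(400,300),interpolation=2)
o[300:,400:]=cv2.resize(s[220:370,270:470],(400,300),interpolation=2)
cv2.imwrite("pics/m4.png",o)
```

```text
t 13.125 pos [0.4624 0.0716 0.2017] rot [3.140e+00 1.000e-03 1.549e+00] F [ 1.  -0.4 -0.3] M [-0.1  0.1  0. ] w 0.749 g 0.0
t 13.175 pos [0.4621 0.0711 0.2012] rot [3.141e+00 1.000e-03 1.548e+00] F [-1.   0.3 -0. ] M [-0.04  0.04 -0.04] w 0.749 g 0.0
t 13.225 pos [0.4619 0.0708 0.2008] rot [3.142e+00 1.000e-03 1.547e+00] F [ 0.9  0.6 -0.6] M [-0.07  0.08 -0.03] w 0.749 g 0.0
```

View pics/m4.png

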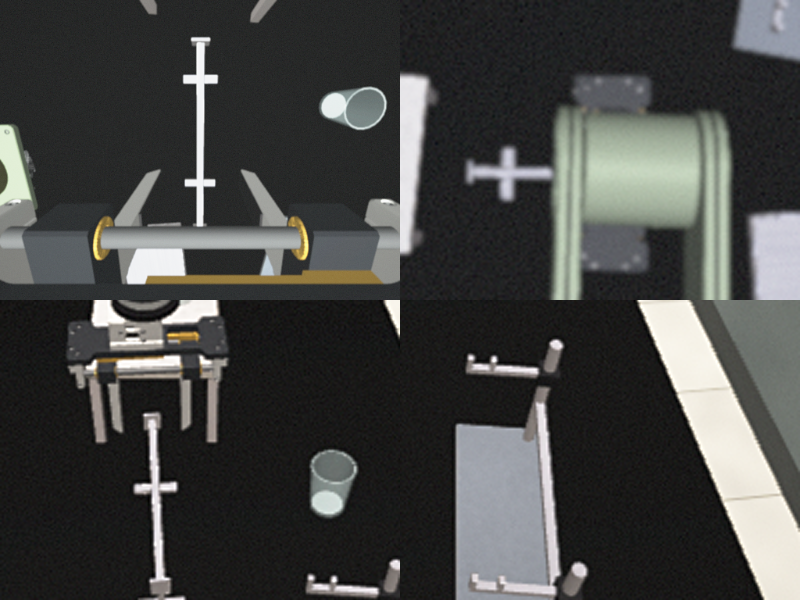

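The frame now stands clear of the riser. In the wrist view its two plates are at (200,40) and (200,226), scaled 1/1.28, with the bar centred. Next I'll measure the bar's middle and refine the hook positions from the side view.

Run:
```python
from g import *
c=json.load(open("w4.json"))
w=cv2.imread("pics/w4.png").astype(int).mean(2)
print("col255 rows bright:",[ (v,int(w[v,256])) for v in list(range(44,60))+list(range(280,300))])
a=onz(c,256,50,.122);b=onz(c,256,288,.122);print(a,b,(a+b)/2)
f1=onz(c,256.5,101,.008);f2=onz(c,256,234,.008);print("feet",f1,f2,(f1+f2)/2)
for v in(70,140,180,225,270):
    r=w[v,235:280];i=np.where(r>120)[0];u=235+(i.min()+i.max())/2;print(v,u,onz(c,u,v,.114).round(4))
# hook lips in side view: crop (400..,300..) scale 2, origin (270,220)
S=json.load(open("s4.json"))
st=np.array([.6206,-.2605]);y=-.1739;C,s_=np.cos(y),np.sin(y)
W=lambda p:np.array([st[0]+C*p[0]-s_*p[1],st[1]+s_*p[0]+C*p[1],p[2]])
for yy in(.125,-.125):
  for z in(.168,.178,.19): print(yy,z,[proj(S,W((xx,yy,z)))[0].round(1).tolist() for xx in(-11,0,11) for xx in [xx/1000]], "top",[proj(cal["top"],W((xx/1000,yy,z)))[0].round(1).tolist() for xx in(-11,0,11)])
```

```text
col255 rows bright: [(44, 41), (45, 38), (46, 36), (47, 117), (48, 220), (49, 242), (50, 243), (51, 240), (52, 208), (53, 167), (54, 232), (55, 245), (56, 244), (57, 244), (58, 244), (59, 244), (280, 244), (281, 244), (282, 244), (283, 244), (284, 244), (285, 244), (286, 243), (287, 244), (288, 244), (289, 212), (290, 118), (291, 76), (292, 88), (293, 94), (294, 109), (295, 114), (296, 123), (297, 129), (298, 134), (299, 142)]
[0.46406659 0.21524198 0.122     ] [ 0.45832681 -0.05946571  0.122     ] [0.4611967  0.07788814 0.122     ]
feet [0.46404726 0.17332274 0.008     ] [ 0.45894008 -0.03629421  0.008     ] [0.46149367 0.06851427 0.008     ]
70 256.0 [0.4637 0.198  0.114 ]
140 256.0 [0.4622 0.1257 0.114 ]
180 255.5 [0.4607 0.0798 0.114 ]
225 255.5 [0.4595 0.0235 0.114 ]
270 255.5 [ 0.4581 -0.0385  0.114 ]
0.125 0.168 [[305.3, 252.3], [310.0, 252.6], [314.8, 252.9]] top [[350.2, 160.8], [350.8, 157.0], [351.4, 153.3]]
0.125 0.178 [[305.7, 249.8], [310.5, 250.1], [315.3, 250.4]] top [[351.1, 160.2], [351.7, 156.4], [352.3, 152.6]]
0.125 0.19 [[306.3, 246.8], [311.1, 247.1], [315.9, 247.4]] top [[352.2, 159.5], [352.8, 155.7], [353.4, 151.9]]
-0.125 0.168 [[307.6, 361.6], [313.4, 362.0], [319.3, 362.4]] top [[437.6, 176.3], [438.2, 172.5], [438.7, 168.7]]
-0.125 0.178 [[308.2, 359.6], [314.1, 360.0], [319.9, 360.4]] top [[439.3, 175.9], [439.9, 172.1], [440.4, 168.2]]
-0.125 0.19 [[308.9, 357.2], [314.9, 357.6], [320.8, 358.0]] top [[441.4, 175.4], [442.0, 171.5], [442.5, 167.6]]
```

Request:
servo_tool(series=[[[-0.002, -0.001, 0.02, 0, 0, 0], [0, 0, 0.025, 0, 0, 0], [0, 0, 0.025, 0, 0, 0], [0, 0, 0.025, 0, 0, 0], [0, 0, 0.02, 0, 0, 0], [0, 0, 0.015, 0, 0, 0], [0, 0, 0.01, 0, 0, 0], [0, 0, 0, 0, 0, 0]]])

```text
time: 14.22
position: [0.4605, 0.0692, 0.0601]
ee_rot: [-3.14, 0.0, 1.547]
contact_force: [-0.1, 0.6, 0.1]
width: 0.755
grasp_force: 0.0
```

Request:
servo_tool(series=[[[0, 0, 0, 0, 0, 0], [0, 0, 0, 0, 0, 0], [0, 0, 0, 0, 0, 0], [0, 0, 0, 0, 0, 0], [0, 0, 0, 0, 0, 0], [0, 0, 0, 0, 0, 0], [0, 0, 0, 0, 0, 0], [0, 0, 0, 0, 0, 0], [0, 0, 0, 0, 0, 0]]], gripper=-1, newtons=30)

```text
time: 15.35
position: [0.4612, 0.0694, 0.0606]
ee_rot: [3.141, -0.0, 1.548]
contact_force: [1.8, 0.6, -1.1]
width: 0.103
grasp_force: 30.0
```

Request:
servo_tool(series=[[[0, 0, -0.004, 0, 0, 0], [0, 0, -0.01, 0, 0, 0], [0, 0, -0.016, 0, 0, 0], [0, 0, -0.02, 0, 0, 0.006], [0, 0, -0.025, 0, 0, 0.006], [0, 0, -0.025, 0, 0, 0.006], [0, 0, -0.025, 0, 0, 0.006], [0, 0, -0.025, 0, 0, 0.006], [0, 0, -0.025, 0, 0, 0.006], [0, 0, -0.015, 0, 0, 0.006], [0, 0, -0.01, 0, 0, 0.006], [0, 0, 0, 0, 0, 0], [0, 0, 0, 0, 0, 0]]])

```text
time: 16.98
position: [0.4602, 0.0695, 0.2596]
ee_rot: [-3.139, 0.0, 1.397]
contact_force: [0.6, 0.8, -4.9]
width: 0.1
grasp_force: 30.0
```

Request:
servo_tool(series=[[[-0.007, 0.005, 0, 0, 0, 0], [-0.015, 0.01, 0, 0, 0, 0], [-0.02, 0.014, 0, 0, 0, 0], [-0.022, 0.016, 0, 0, 0, 0], [-0.022, 0.016, 0, 0, 0, 0], [-0.022, 0.016, 0, 0, 0, 0], [-0.022, 0.016, 0, 0, 0, 0], [-0.022, 0.016, 0, 0, 0, 0], [-0.022, 0.016, 0, 0, 0, 0], [-0.022, 0.016, 0, 0, 0, 0], [-0.022, 0.016, 0, 0, 0, 0], [-0.022, 0.016, 0, 0, 0, 0], [-0.022, 0.016, 0, 0, 0, 0], [-0.02, 0.014, 0, 0, 0, 0], [-0.012, 0.009, 0, 0, 0, 0], [-0.003, 0.003, 0, 0, 0, 0], [0, 0, 0, 0, 0, 0], [0, 0, 0, 0, 0, 0], [0, 0, 0, 0, 0, 0]]])

```text
time: 19.35
position: [0.6213, -0.2595, 0.261]
ee_rot: [3.141, 0.0, 1.398]
contact_force: [0.0, 0.4, -5.2]
width: 0.105
grasp_force: 30.0
```

Run:
```python
from g import *
snap('side','s5');snap('top','t5');snap('wrist','w5')
w=cv2.imread("pics/w5.png");s=cv2.imread("pics/s5.png");t=cv2.imread("pics/t5.png")
o=np.zeros((600,800,3),np.uint8)
o[:300,:400]=cv2.resize(w,(400,300));o[300:,:400]=cv2.resize(s[184:384,230:497],(400,300),interpolation=2)
o[:300,400:]=cv2.resize(t[100:220,310:470],(400,300),interpolation=2)
o[300:,400:]=cv2.resize(w[150:384,100:412],(400,300),interpolation=2)
cv2.imwrite("pics/m5.png",o)
```

```text
t 19.4 pos [ 0.6213 -0.2596  0.261 ] rot [3.141 0.    1.398] F [-0.3  0.5 -5.7] M [-0.12  0.07  0.02] w 0.104 g 30.0
t 19.45 pos [ 0.6213 -0.2598  0.261 ] rot [3.141 0.    1.397] F [-0.2 -0.8 -4.2] M [-0.07  0.11  0.05] w 0.103 g 30.0
t 19.5 pos [ 0.6213 -0.2599  0.2609] rot [3.141 0.    1.397] F [-0.6  0.7 -5. ] M [-0.1   0.07 -0.04] w 0.1 g 30.0
```

View pics/m5.png

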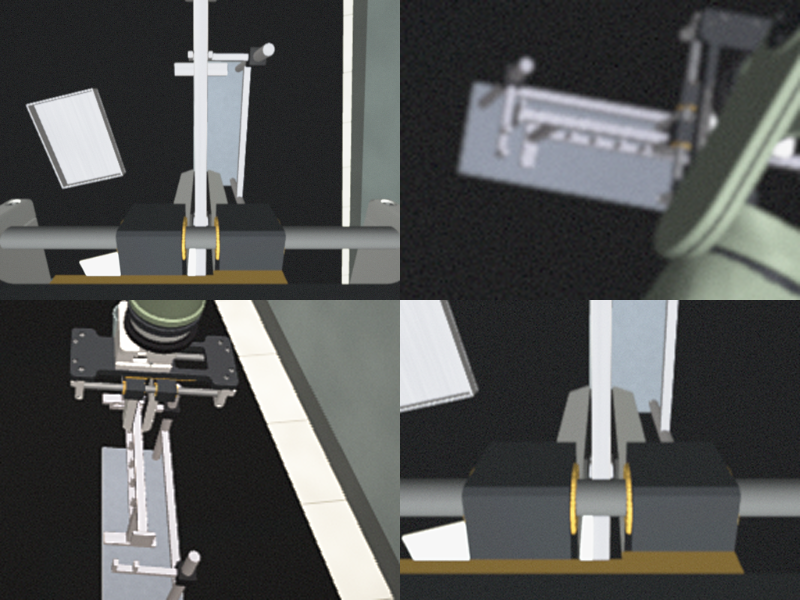

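The frame hangs level over the stand, with bar and hooks parallel. I'll lower it to just above the lips and check the alignment from close.

Request:
servo_tool(series=[[[0, 0, 0.005, 0, 0, 0], [0, 0, 0.01, 0, 0, 0], [0, 0, 0.015, 0, 0, 0], [0, 0, 0.015, 0, 0, 0], [0, 0, 0.015, 0, 0, 0], [0, 0, 0.015, 0, 0, 0], [0, 0, 0.01, 0, 0, 0], [0, 0, 0.008, 0, 0, 0], [0, 0, 0, 0, 0, 0], [0, 0, 0, 0, 0, 0]]])

```text
time: 20.75
position: [0.6218, -0.2606, 0.1684]
ee_rot: [3.14, 0.0, 1.397]
contact_force: [0.1, 0.5, -4.7]
width: 0.102
grasp_force: 30.0
```

Run:
```python
from g import *
snap('side','s6');snap('wrist','w6');snap('top','t6')
w=cv2.imread("pics/w6.png");s=cv2.imread("pics/s6.png")
o=np.zeros((600,800,3),np.uint8)
o[:300,:400]=cv2.resize(w[0:150,180:380],(400,300),interpolation=2)
o[:300,400:]=cv2.resize(s[320:380,280:360],(400,300),interpolation=2)
o[300:,:400]=cv2.resize(s[225:285,280:360],(400,300),interpolation=2)
o[300:,400:]=cv2.resize(cv2.imread("pics/t6.png")[110:200,320:440],(400,300),interpolation=2)
cv2.imwrite("pics/m6.png",o)
```

```text
t 20.8 pos [ 0.6219 -0.2606  0.1686] rot [3.140e+00 1.000e-03 1.397e+00] F [-0.5  1.1 -4.7] M [-0.03  0.1   0.02] w 0.105 g 30.0
t 20.85 pos [ 0.6219 -0.2606  0.1686] rot [3.140e+00 1.000e-03 1.397e+00] F [-0.1 -0.7 -5. ] M [-0.08  0.1  -0.03] w 0.103 g 30.0
t 20.9 pos [ 0.6218 -0.2606  0.1686] rot [3.140e+00 1.000e-03 1.397e+00] F [-0.7  0.1 -4.8] M [-0.1   0.09  0.01] w 0.106 g 30.0
```

View pics/m6.png

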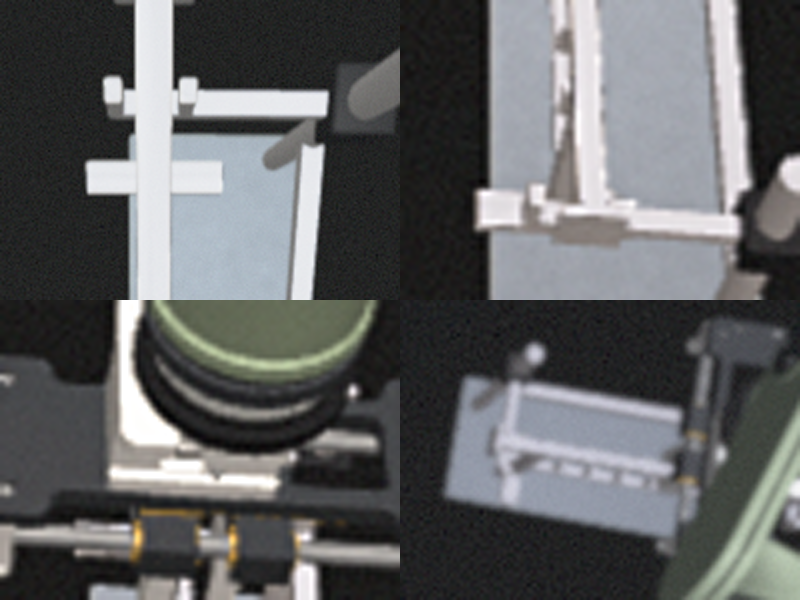

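The wrist crop shows the bar between the left hook's lips. The gap centre is 1 mm from the bar's, toward the robot, so I'll shift by that and lower to just above the highest possible seat.

Request:
servo_tool(series=[[[0, -0.001, 0.004, 0, 0, 0], [0, 0, 0.006, 0, 0, 0], [0, 0, 0.006, 0, 0, 0], [0, 0, 0.006, 0, 0, 0], [0, 0, 0.005, 0, 0, 0], [0, 0, 0.003, 0, 0, 0], [0, 0, 0, 0, 0, 0], [0, 0, 0, 0, 0, 0]]])

```text
time: 21.9
position: [0.6206, -0.2602, 0.138]
ee_rot: [3.141, 0.0, 1.397]
contact_force: [-0.2, -0.6, -4.7]
width: 0.102
grasp_force: 30.0
```

```bash
cat > st.py <<'E'
from bench import bot;import numpy as np
s=bot.read_state();y=-.174;C,S=np.cos(y),np.sin(y)
F=np.array(s["contact_force"]);M=np.array(s["moment"])
print("t",round(s["time"],2),"pos",np.round(s["position"],4),"rot",np.round(s["ee_rot"],4),"F",F.round(1),"M about stand x,y,z",np.round([C*M[0]+S*M[1],-S*M[0]+C*M[1],M[2]],2),"w",round(float(s["width"]),3))
E
python3 st.py
```

```text
t 21.9 pos [ 0.6206 -0.2602  0.138 ] rot [3.1410e+00 2.0000e-04 1.3969e+00] F [-0.2 -0.6 -4.7] M about stand x,y,z [-0.06  0.06  0.02] w 0.102
```

Request:
servo_tool(series=[[[0, 0, 0.002, 0, 0, 0], [0, 0, 0.002, 0, 0, 0], [0, 0, 0.002, 0, 0, 0], [0, 0, 0, 0, 0, 0]]])

```text
time: 22.4
position: [0.6201, -0.26, 0.1313]
ee_rot: [-3.141, -0.0, 1.397]
contact_force: [-0.7, -0.1, -5.5]
width: 0.104
grasp_force: 30.0
```

Request:
servo_tool(series=[[[0, 0, 0.0015, 0, 0, 0], [0, 0, 0.0015, 0, 0, 0], [0, 0, 0, 0, 0, 0]]])

```text
time: 22.78
position: [0.6202, -0.26, 0.1284]
ee_rot: [-3.141, -0.0, 1.397]
contact_force: [0.0, 0.6, -4.8]
width: 0.105
grasp_force: 30.0
```

```bash
python3 st.py
```

```text
t 22.77 pos [ 0.6202 -0.26    0.1284] rot [-3.1412e+00 -2.0000e-04  1.3969e+00] F [ 0.   0.6 -4.8] M about stand x,y,z [-0.13  0.07 -0.01] w 0.105
```

Underside is now at about 0.168, with no contact. I'll continue.

Request:
servo_tool(series=[[[0, 0, 0.0015, 0, 0, 0], [0, 0, 0.0015, 0, 0, 0], [0, 0, 0, 0, 0, 0]]])

```text
time: 23.15
position: [0.6202, -0.26, 0.1254]
ee_rot: [-3.141, -0.0, 1.397]
contact_force: [1.1, 0.4, -4.6]
width: 0.107
grasp_force: 30.0
```

```bash
python3 st.py
```

```text
t 23.15 pos [ 0.6202 -0.26    0.1254] rot [-3.1412e+00 -2.0000e-04  1.3968e+00] F [ 1.1  0.4 -4.6] M about stand x,y,z [-0.06  0.07 -0.  ] w 0.107
```

Request:
servo_tool(series=[[[0, 0, 0.0015, 0, 0, 0], [0, 0, 0.0015, 0, 0, 0], [0, 0, 0, 0, 0, 0]]])

```text
time: 23.52
position: [0.6205, -0.2602, 0.1239]
ee_rot: [3.141, 0.0, 1.397]
contact_force: [-2.4, 1.6, 1.8]
width: 0.107
grasp_force: 30.0
```

```bash
python3 st.py
```

```text
t 23.52 pos [ 0.6205 -0.2602  0.1239] rot [3.1409e+00 3.0000e-04 1.3968e+00] F [-2.4  1.6  1.8] M about stand x,y,z [ 0.13  0.57 -0.04] w 0.107
```

Request:
servo_tool(series=[[[0, 0, 0, 0, 0, 0], [0, 0, 0, 0, 0, 0]]])

```text
time: 23.78
position: [0.6205, -0.2602, 0.1239]
ee_rot: [3.141, 0.0, 1.397]
contact_force: [-3.4, 2.5, 6.2]
width: 0.101
grasp_force: 30.0
```

```bash
python3 st.py; python3 -c "
from g import *
snap('wrist','w7')
for n in('w6','w7'):
  w=cv2.imread(f'pics/{n}.png').astype(int).mean(2)
  for v in (20,60,120,140):
    d=np.diff(w[v,225:285]);print(n,v,[(225+i,int(d[i])) for i in np.where(abs(d)>35)[0]])"
```

```text
t 23.77 pos [ 0.6205 -0.2602  0.1239] rot [3.1408e+00 4.0000e-04 1.3969e+00] F [-3.4  2.5  6.2] M about stand x,y,z [ 0.2   0.82 -0.  ] w 0.101
t 23.825 pos [ 0.6206 -0.2602  0.1239] rot [3.141 0.    1.397] F [-4.3  1.8  5.2] M [ 0.34  0.82 -0.02] w 0.101 g 30.0
w6 20 [(np.int64(246), 93), (np.int64(247), 95), (np.int64(265), -101), (np.int64(266), -87)]
w6 60 [(np.int64(246), 73), (np.int64(247), 98), (np.int64(265), -91), (np.int64(266), -64)]
w6 120 [(np.int64(243), 73), (np.int64(244), 72), (np.int64(248), 47), (np.int64(264), -49)]
w6 140 [(np.int64(243), 66), (np.int64(244), 73), (np.int64(248), 41), (np.int64(264), -42)]
w7 20 [(np.int64(225), 49), (np.int64(226), 86), (np.int64(227), 53), (np.int64(237), -73), (np.int64(238), -71), (np.int64(239), -38), (np.int64(246), 102), (np.int64(247), 94), (np.int64(265), -96), (np.int64(266), -88), (np.int64(275), 86), (np.int64(276), 77)]
w7 60 [(np.int64(244), 49), (np.int64(247), 53), (np.int64(265), -50)]
w7 120 [(np.int64(243), 64), (np.int64(244), 54), (np.int64(248), 45), (np.int64(264), -46)]
w7 140 [(np.int64(243), 64), (np.int64(244), 72), (np.int64(248), 41), (np.int64(264), -47)]
```

Run:
```python
from g import *
a=cv2.imread("pics/w6.png",0);b=cv2.imread("pics/w7.png",0)
for n,x0,y0,w,h in(("foot L",222,76,18,26),("foot R",268,78,26,22),("plate",230,0,50,6)):
    r=cv2.matchTemplate(b[:y0+h+14,x0-6:x0+w+6],a[y0:y0+h,x0:x0+w],cv2.TM_CCOEFF_NORMED);print(n,cv2.minMaxLoc(r),"no-shift would be",(6,y0))
for v in(232,235): print(v,[int(k) for k in a[74:106,v]],[int(k) for k in b[74:106,v]])
print([int(k) for k in a[0:12,243]],[int(k) for k in b[0:12,243]])
```

```text
foot L (-0.6007587313652039, 0.9823328256607056, (9, 58), (6, 76)) no-shift would be (6, 76)
foot R (-0.781242311000824, 0.9697259068489075, (7, 41), (6, 78)) no-shift would be (6, 78)
plate (0.15551091730594635, 0.9981807470321655, (12, 14), (6, 0)) no-shift would be (6, 0)
232 [42, 30, 34, 29, 31, 76, 154, 215, 231, 231, 232, 230, 230, 229, 230, 232, 232, 234, 234, 232, 232, 226, 184, 93, 32, 29, 27, 33, 30, 30, 42, 35] [35, 36, 40, 31, 33, 110, 206, 235, 233, 229, 231, 232, 229, 228, 229, 232, 233, 233, 233, 231, 231, 214, 152, 78, 35, 35, 36, 38, 30, 32, 28, 35]
235 [35, 29, 39, 31, 30, 79, 154, 215, 229, 231, 233, 232, 230, 229, 230, 232, 233, 232, 234, 234, 232, 227, 179, 93, 31, 34, 38, 34, 35, 29, 35, 36] [31, 40, 27, 30, 32, 111, 203, 235, 232, 229, 231, 230, 230, 229, 229, 231, 232, 233, 233, 232, 230, 214, 154, 78, 34, 36, 33, 38, 35, 35, 34, 26]
[102, 87, 60, 35, 32, 34, 32, 32, 30, 25, 38, 40] [106, 78, 49, 29, 35, 40, 31, 38, 35, 27, 31, 37]
```

Fz rose by about 10 N with almost no moment about the stand's x axis, and the image shows about 1 mm of slope at most. So both ends seem to carry. I'll ease the push by 1 mm and see how force and moment change.

Request:
servo_tool(series=[[[0, 0, -0.001, 0, 0, 0], [0, 0, 0, 0, 0, 0], [0, 0, 0, 0, 0, 0]]])

```text
time: 24.2
position: [0.6205, -0.2602, 0.1239]
ee_rot: [3.141, 0.0, 1.397]
contact_force: [-3.4, 2.0, 4.4]
width: 0.101
grasp_force: 30.0
```

```bash
python3 st.py
```

```text
t 24.2 pos [ 0.6205 -0.2602  0.1239] rot [3.1411e+00 2.0000e-04 1.3968e+00] F [-3.4  2.   4.4] M about stand x,y,z [ 0.11  0.61 -0.07] w 0.101
```

Request:
servo_tool(series=[[[0, 0, 0, 0.002, 0, 0], [0, 0, 0, 0.002, 0, 0], [0, 0, 0, 0, 0, 0]]])

```text
time: 24.58
position: [0.62, -0.2601, 0.1239]
ee_rot: [-3.128, 0.0, 1.397]
contact_force: [-4.0, 1.5, 5.3]
width: 0.105
grasp_force: 30.0
```

```bash
python3 st.py
```

```text
t 24.57 pos [ 0.62   -0.2601  0.1239] rot [-3.1278e+00  1.0000e-04  1.3969e+00] F [-4.   1.5  5.3] M about stand x,y,z [ 0.13  0.98 -0.03] w 0.105
```

That turn was about the bar's own axis instead of its slope axis. I'll undo it and probe the slope about tool y.

Request:
servo_tool(series=[[[0, 0, 0, -0.004, 0, 0], [0, 0, 0, 0, 0.003, 0], [0, 0, 0, 0, 0.002, 0], [0, 0, 0, 0, 0, 0], [0, 0, 0, 0, 0, 0]]])

```text
time: 25.2
position: [0.6206, -0.2595, 0.1239]
ee_rot: [-3.141, -0.017, 1.397]
contact_force: [-2.8, 4.0, 4.3]
width: 0.103
grasp_force: 30.0
```

```bash
python3 st.py
```

```text
t 25.2 pos [ 0.6206 -0.2595  0.1239] rot [-3.1414 -0.0169  1.3972] F [-2.8  4.   4.3] M about stand x,y,z [ 0.23  0.72 -0.01] w 0.103
```

Request:
servo_tool(series=[[[0, 0, 0, 0, -0.005, 0], [0, 0, 0, 0, -0.003, 0], [0, 0, 0, 0, -0.002, 0], [0, 0, 0, 0, 0, 0], [0, 0, 0, 0, 0, 0]]])

```text
time: 25.82
position: [0.6204, -0.261, 0.1239]
ee_rot: [3.141, 0.017, 1.396]
contact_force: [-2.8, -1.0, 5.0]
width: 0.1
grasp_force: 30.0
```

```bash
python3 st.py
```

```text
t 25.82 pos [ 0.6204 -0.261   0.1239] rot [3.141  0.0166 1.3963] F [-2.8 -1.   5. ] M about stand x,y,z [-0.07  0.7  -0.02] w 0.1
```

Run:
```python
from g import *
snap("wrist","w8")
a=cv2.imread("pics/w7.png",0);b=cv2.imread("pics/w8.png",0)
f=lambda im,v:float(sum(im[70:90,v]>120)),
for im in(a,b):
    for v in(232,235): 
        p=im[70:110,v].astype(float);i=np.where(p>120)[0];print(v,70+i.min(),70+i.max(),[int(x) for x in p[5:11]],[int(x) for x in p[22:30]])
    p=im[0:12,243];print("plate",[int(x) for x in p])
    p=im[5:70,232];print("lip col232",[int(x) for x in p])
```

```text
t 25.875 pos [ 0.6204 -0.261   0.1239] rot [3.141 0.017 1.396] F [-3.  -2.   5.2] M [-0.03  0.69 -0.06] w 0.102 g 30.0
232 80 96 [36, 40, 31, 33, 110, 206] [233, 231, 231, 214, 152, 78, 35, 35]
235 80 96 [40, 27, 30, 32, 111, 203] [233, 232, 230, 214, 154, 78, 34, 36]
plate [106, 78, 49, 29, 35, 40, 31, 38, 35, 27, 31, 37]
lip col232 [33, 35, 28, 33, 33, 29, 39, 39, 75, 156, 213, 229, 229, 230, 227, 229, 229, 230, 229, 229, 228, 227, 227, 229, 227, 214, 164, 118, 104, 110, 107, 108, 107, 109, 113, 114, 110, 103, 91, 69, 41, 35, 34, 30, 37, 33, 35, 33, 35, 27, 37, 27, 36, 34, 35, 32, 32, 32, 32, 38, 38, 22, 33, 33, 36]
232 78 94 [26, 35, 114, 211, 235, 233] [230, 224, 173, 88, 32, 36, 27, 30]
235 78 94 [39, 37, 111, 212, 233, 232] [230, 222, 175, 86, 38, 32, 30, 24]
plate [37, 35, 30, 33, 30, 42, 33, 30, 40, 29, 33, 37]
lip col232 [38, 31, 34, 32, 33, 27, 37, 112, 206, 231, 229, 229, 229, 228, 230, 230, 229, 230, 229, 228, 226, 227, 229, 228, 221, 174, 127, 109, 109, 105, 106, 110, 109, 107, 109, 105, 102, 89, 59, 30, 33, 33, 34, 31, 31, 34, 40, 39, 38, 31, 35, 36, 36, 34, 35, 34, 35, 34, 38, 30, 37, 36, 38, 27, 28]
```

The frame stayed with the hooks while the gripper tilted (the foot moved 2 px in the wrist image), so the bar rests firmly in both. I'll level the tool, ease the push, soften the grip and then open.

Request:
servo_tool(series=[[[0, 0, -0.001, 0, 0.005, 0], [0, 0, 0, 0, 0, 0], [0, 0, 0, 0, 0, 0]]])

```text
time: 26.25
position: [0.6205, -0.2602, 0.124]
ee_rot: [3.141, -0.0, 1.397]
contact_force: [0.0, -0.8, -0.9]
width: 0.105
grasp_force: 30.0
```

```bash
python3 st.py
```

```text
t 26.25 pos [ 0.6205 -0.2602  0.124 ] rot [ 3.1413 -0.      1.3967] F [ 0.  -0.8 -0.9] M about stand x,y,z [-0.28  0.01 -0.  ] w 0.105
```

Request:
servo_tool(series=[[[0, 0, 0, 0, 0, 0], [0, 0, 0, 0, 0, 0], [0, 0, 0, 0, 0, 0], [0, 0, 0, 0, 0, 0]]], newtons=4)

```text
time: 26.75
position: [0.62, -0.2597, 0.124]
ee_rot: [-3.141, -0.001, 1.397]
contact_force: [0.0, -1.2, -3.3]
width: 0.107
grasp_force: 4.0
```

```bash
python3 st.py
```

```text
t 26.75 pos [ 0.62   -0.2597  0.124 ] rot [-3.1406e+00 -6.0000e-04  1.3969e+00] F [ 0.  -1.2 -3.3] M about stand x,y,z [-0.14 -0.14  0.  ] w 0.107
```

Request:
servo_tool(series=[[[0, 0, 0, 0, 0, 0], [0, 0, 0, 0, 0, 0], [0, 0, 0, 0, 0, 0], [0, 0, 0, 0, 0, 0], [0, 0, 0, 0, 0, 0], [0, 0, 0, 0, 0, 0]]], gripper=0)

```text
time: 27.5
position: [0.6203, -0.2601, 0.1246]
ee_rot: [-3.142, -0.0, 1.397]
contact_force: [1.1, 0.7, 0.6]
width: 0.497
grasp_force: 0.0
```

```bash
python3 st.py
python3 - <<'E'
from g import *
snap("wrist","w9")
for n in("w7","w9"):
    im=cv2.imread(f"pics/{n}.png",0)
    print(n,"foot",[int(x) for x in im[76:82,232]],"bar row20",[int(x) for x in im[20,222:282]])
E
```

```text
t 27.5 pos [ 0.6203 -0.2601  0.1246] rot [-3.1415 -0.      1.3968] F [1.1 0.7 0.6] M about stand x,y,z [-0.12  0.11 -0.01] w 0.497
t 27.55 pos [ 0.6203 -0.2601  0.1246] rot [-3.142 -0.     1.397] F [ 0.2 -1.  -1. ] M [-0.09  0.1  -0.01] w 0.499 g 0.0
w7 foot [40, 31, 33, 110, 206, 235] bar row20 [28, 35, 33, 36, 86, 173, 226, 230, 229, 231, 229, 228, 230, 229, 229, 220, 146, 75, 37, 35, 39, 30, 32, 39, 37, 140, 234, 238, 234, 234, 232, 234, 231, 231, 231, 230, 230, 229, 229, 228, 229, 229, 232, 222, 127, 38, 32, 31, 29, 34, 38, 40, 36, 63, 150, 226, 232, 228, 229, 229]
w9 foot [31, 30, 38, 98, 192, 228] bar row20 [39, 38, 37, 33, 38, 138, 230, 234, 229, 229, 230, 229, 229, 229, 229, 225, 206, 124, 50, 29, 35, 30, 33, 35, 92, 181, 233, 236, 234, 234, 234, 231, 231, 231, 229, 229, 231, 229, 229, 229, 230, 231, 219, 132, 48, 31, 35, 29, 36, 35, 33, 31, 29, 54, 134, 223, 231, 231, 229, 229]
```

The frame stayed put after release. I'll retreat straight up and look once from the side.

Request:
servo_tool(series=[[[0, 0, -0.004, 0, 0, 0], [0, 0, -0.01, 0, 0, 0], [0, 0, -0.015, 0, 0, 0], [0, 0, -0.02, 0, 0, 0], [0, 0, -0.025, 0, 0, 0], [0, 0, -0.025, 0, 0, 0], [0, 0, -0.025, 0, 0, 0], [0.015, -0.015, -0.02, 0, 0, 0], [0.03, -0.03, -0.01, 0, 0, 0], [0.03, -0.03, 0, 0, 0, 0], [0.03, -0.03, 0, 0, 0, 0], [0.03, -0.03, 0, 0, 0, 0], [0.03, -0.03, 0, 0, 0, 0], [0.02, -0.02, 0, 0, 0, 0], [0, 0, 0, 0, 0, 0], [0, 0, 0, 0, 0, 0]]])

```text
time: 29.55
position: [0.4709, -0.0465, 0.2798]
ee_rot: [3.139, 0.001, 1.397]
contact_force: [0.9, -0.4, -0.6]
width: 0.499
grasp_force: 0.0
```

Run:
```python
from g import *
snap("side","s9");snap("top","t9")
s=cv2.imread("pics/s9.png");t=cv2.imread("pics/t9.png")
o=np.zeros((600,800,3),np.uint8)
o[:300,:400]=cv2.resize(s,(400,300));o[:300,400:]=cv2.resize(t,(400,300))
o[300:,:400]=cv2.resize(s[229:379,280:480],(400,300),interpolation=2)
o[300:,400:]=cv2.resize(t[110:200,325:445],(400,300),interpolation=2)
cv2.imwrite("pics/m9.png",o)
```

```text
t 29.6 pos [ 0.4709 -0.0467  0.2794] rot [3.14  0.    1.396] F [ 0.2 -0.1 -0.7] M [-0.09  0.07 -0.  ] w 0.504 g 0.0
t 29.65 pos [ 0.4708 -0.0467  0.279 ] rot [3.141 0.    1.396] F [ 0.2  0.1 -0.1] M [-0.05  0.07  0.02] w 0.499 g 0.0
```

View pics/m9.png

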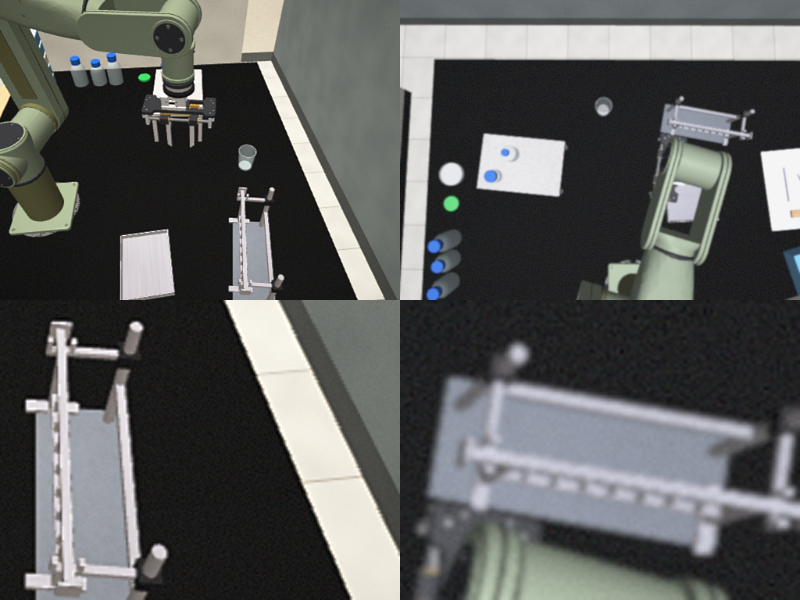

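The bar sits in both hooks (left hook at crop (70,352), right at (80,572)). The bottles, tray and beaker are where they were, and the arm is clear.

```bash
python3 -c "
from bench import bot
print(bot.sign_off())"
```

```text
the job is handed in; nothing more can be done
None
```

The frame was pulled clear of the riser, set standing on the open bench, then hung with its bar resting in both hooks and released; the bottles, tray and beaker look undisturbed, and the job was handed in at about 30 s.

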